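# Pack the small tin into the first-aid wall box and shut the flap

## Task

Pack up the first-aid box: set the small aluminium tin (the narrow one, not the wide flat tin) down upright in the steel tray inside the cedar box, without dropping it, and let go of it. Then swing the box's wooden flap over and press it fully shut.

Things in the scene. Friction and masses are not known exactly. Their poses are not given: they have to be found in the camera images.
- tin_center (a point): Centre (half-way up) of the small round aluminium tin, its push-fit lid on, upright on the bench: 50 mm in diameter, 40 mm tall, about 80 g, z up. A wide flat aluminium tin (80 mm across, 26 mm tall) and a closed blue jar (50 mm across, 60 mm tall) stand near it in any order: tell it by its size.
- tray (a point): Centre of the steel tray's inner floor (146 mm in x, 122 in y; walls 14 mm high), fixed in the cedar box. Axes of the box: x along the hinge, y towards the hinge, z up. Box 300 (x) by 150 mm, walls 10 mm, its centre 62 mm from here along +x, rim 58 mm above here (90 above the bench). Hinge line: y +75, z +58 mm from here. A jar and torch, at most 46 mm tall, lie at the +x end.
- flap_edge (a point): Middle of the flap's free edge (half its thickness), 150 mm from the hinge line, half-way along the box. Flap: plain cedar board 300 mm along the hinge by 150 mm, 10 mm thick, no knob. At 0 its underside lies on the rim. It starts leaning slightly back from upright, away from the box; the space behind it is free, so it can be pushed over from behind near this edge.
- flap (a joint): Angle of the flap in rad: 0 fully shut (flat on the rim), 1.57 upright, 1.9 the stop leaning back. The hinge is stiff: the flap stays where it is left and must be moved all the way, which takes about 2 to 5 N at the free edge.
Mind the look-alikes: they are no part of the job. Leave any yellow look-alike of the part that bears tin_center alone.

How it is judged:
By the outcome, as a careful person would: the job done as asked, in the order asked, and still so for the second after the job is handed in, with the robot touching nothing.
It also fails if it takes over 58 s, if anything falls off the work surface, if the arm or the gripper's body presses on something with over 40 N, if the wrist force passes 120 N, or if a joint passes its speed limit or range.

## Robot

A 6-joint arm with a two-finger parallel gripper is mounted at the origin on the work surface. World frame = base frame: x ahead of the robot, y to its left, z up, the work surface at z = 0. Lengths are in m, angles in rad, forces in N, time in s.
With the tool pointing down it reaches from about 0.35 to 0.975 m from the base axis. Payload 17.4 kg.
Tool frame: the origin (TCP) lies midway between the tips of the shut fingers; the grasp point (between the pads) lies 19 mm behind it; y points along the fingers, z is the direction in which the jaws open and shut, and the axes are right-handed (so a half turn about y gives the same grasp; the last joint's range is limited). The gripper opens to 85 mm and grips with 20 to 120 N. Pads are 22 mm wide; open, the fingers measure 114 mm over their backs; the gripper's body (76 mm by 85 mm) begins 54 mm behind the grasp point. The pads swing forward as they close: fully open they stand 13 mm farther back than shut.
Start: joints at [-1.191, 0.116, 1.442, -0, 1.584, -0.038], TCP at [0.274, -0.617, 0.231] pointing down, gripper open.
Joint ranges: [-2.83, 2.83], [-0.83, 2.19], [0.07, 2.5], [-1.14, 4.28], [0.01, 3], [-2.97, 2.97]. Speed limits (rad/s): [1.89, 1.89, 2.22, 3.14, 3.14, 3.14].

## Interface

Orientations are given as a 3x3 rotation matrix whose columns are the frame's x, y, z axes.
In Python, from workcell import env gives the robot as it stands.
- The arm moves only by the shell command python3 -m handwheel 'ROWS' [OPENING] [FORCE]. ROWS is JSON, a list of rows, each an object of numbers: "tx", "ty", "tz": the shift along the tool's x, y, z in cm; "ax", "ay", "az": the turn, a rotation vector about the tool's x, y, z in rad. In form: [{"tx": .., "ty": .., "tz": .., "ax": .., "ay": .., "az": ..}, ...]. A call has 1 to 12 rows; each row shifts and turns the commanded pose from where the row before left it, along the tool's axes as they then stand; what a row does not reach is not made up. A row lasts 1/8 s, in which the tool goes at most 62.5 mm and 10.7 degrees, less where a joint would pass 70% of its speed; a pose out of reach is approached as far as the arm can. A call with a gripper value outside its range is refused whole. OPENING is the closure in counts, from 0 (fully open) to 255 (shut), set as the call begins (- or left out, the last holds). The fingers move at their own pace and stop on an object; FORCE is the grip in N (left out, the last holds). Time passes only in rows, so rows that do not move let the fingers close. It gives the time, the measured TCP pose, the force and the opening at its end, in the units of the state.
- env.state(): the state, without advancing time (a new reading comes with each control period).
- env.get_image(name): name is "side" or "top" or "wrist"; returns a dict with "image" (384x512x3 uint8, red, green, blue), "fx", "fy", "cx", "cy" (pixels), "cam_to_world" (4x4, takes a point from camera to world coordinates); the wrist camera has in their place "T_tool_cam" (4x4, takes a point from camera to tool coordinates, whose origin is the TCP and whose axes are the tool frame's). Camera axes: x right, y down, z forward; pixel columns grow to the right and rows downward; lengths in m; the calibration is good to about 2 mm. A picture is of the moment at which its call begins: read the wrist's pose just before it. There is no depth.
- env.finish_job(): hands the job in, once; it reports no verdict.
The state is a dict: "time": time; "joint_positions": joint angles; "joint_vel": joint speeds; "tau": joint torques, N m; "tcp_pos": TCP position; "tool_rot": TCP orientation; "contact_force": force on the tool from outside, world axes, zero at the start; "moment": the same for the moment, N m; "gripper_width": finger opening in m.
Only numpy, scipy, OpenCV 4.12 (cv2) and the standard library are available. Lean on these libraries where they do the work, as an engineer would, in place of code of your own. Each camera call takes 0.05 s, during which the arm holds its last target. There are 200 camera calls.

## Working session

There is one attempt and no reset: what is moved stays moved. The work goes in short steps, Python scripts to look and compute and a shell command to move; the robot and the scene stay as the last step left them, time stands still between calls to the robot, and variables do not carry over. Pictures are saved under pics/ and viewed, about 8 in all and at most 12, crops included, and the job is handed in when it is done.

```bash
mkdir -p pics
cat > h.py <<'E'
import numpy as np, cv2, json
from workcell import env
def snap(name,tag):
    s=env.state(); d=env.get_image(name)
    cv2.imwrite(f'pics/{tag}.png',cv2.cvtColor(d['image'],cv2.COLOR_RGB2BGR))
    if name=='wrist':
        T=np.eye(4);T[:3,:3]=s['tool_rot'];T[:3,3]=s['tcp_pos'];C=T@np.array(d['T_tool_cam'])
    else: C=np.array(d['cam_to_world'])
    np.savez(f'pics/{tag}.npz',C=C,k=[d['fx'],d['fy'],d['cx'],d['cy']])
def ray(tag,u,v):
    z=np.load(f'pics/{tag}.npz');fx,fy,cx,cy=z['k'];C=z['C']
    return C[:3,3],C[:3,:3]@np.array([(u-cx)/fx,(v-cy)/fy,1])
def onz(tag,u,v,h):
    o,d=ray(tag,u,v);return o+d*(h-o[2])/d[2]
def tri(*obs):
    A=np.zeros((3,3));b=np.zeros(3)
    for t,u,v in obs:
        o,d=ray(t,u,v);d=d/np.linalg.norm(d);P=np.eye(3)-np.outer(d,d);A+=P;b+=P@o
    p=np.linalg.solve(A,b)
    return p,[float(np.linalg.norm(np.cross(p-ray(*x)[0],ray(*x)[1]/np.linalg.norm(ray(*x)[1])))) for x in obs]
def proj(tag,p):
    z=np.load(f'pics/{tag}.npz');fx,fy,cx,cy=z['k'];q=np.linalg.inv(z['C'])@np.append(p,1)
    return fx*q[0]/q[2]+cx,fy*q[1]/q[2]+cy
E
python3 - <<'E'
from h import *
np.set_printoptions(precision=3,suppress=True)
snap('top','top');snap('side','side')
a=cv2.imread('pics/top.png');b=cv2.imread('pics/side.png')
cv2.imwrite('pics/top_b.png',cv2.resize(a,(800,600)));cv2.imwrite('pics/side_b.png',cv2.resize(b,(800,600)))
s=env.state();print(s['tool_rot'],s['tcp_pos'],s['time'],s['gripper_width'])
E
```

```text
[[-0.914 -0.     0.406]
 [-0.406  0.001 -0.914]
 [-0.    -1.    -0.001]] [ 0.274 -0.617  0.231] 0.1 0.08540110943533312
```

View pics/top_b.png

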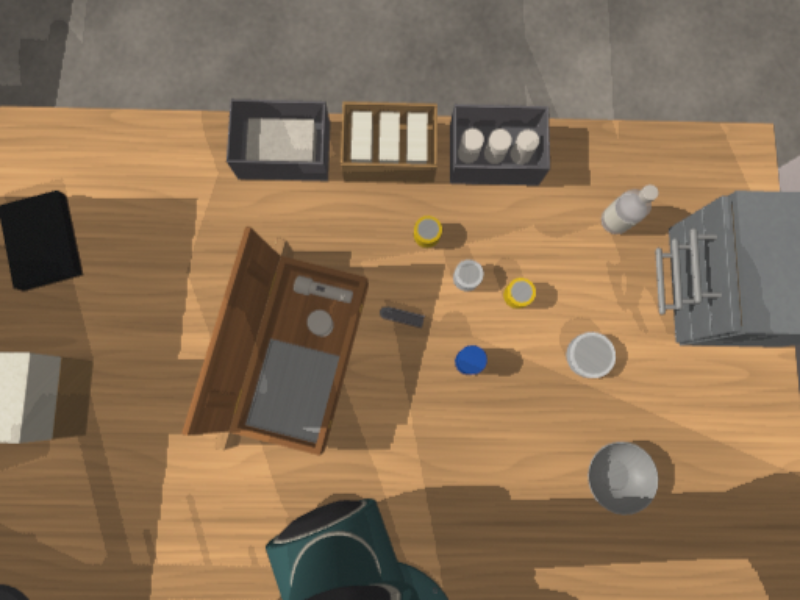

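View pics/side_b.png

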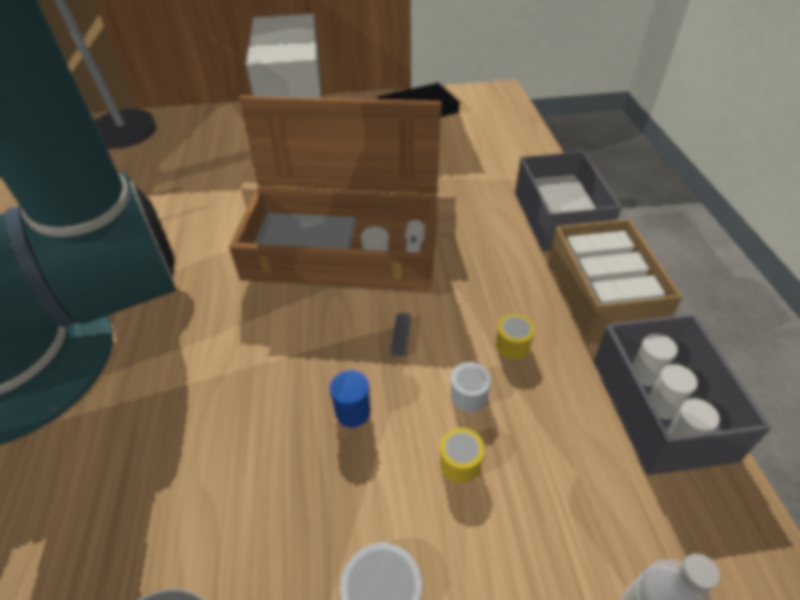

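The pictures show these candidates, in enlarged top-view pixels:
- Bare small tin at (468,275), side (471,385).
- Yellow look-alikes at (428,231) and (521,292), to be left alone.
- Wide flat tin at (592,355).
- Blue jar at (471,360).

The bare narrow tin at (468,275) fits the description. The box has its flap at the left in the top view, with the tray at about (292,390). Next I'll make a confirming crop and triangulate.

Run:
```python
from h import *
np.set_printoptions(precision=3,suppress=True)
k=1/1.5625
def T(n,a,b):
    p,e=tri(('top',a[0]*k,a[1]*k),('side',b[0]*k,b[1]*k));print(n,p,np.round(e,4))
T('tin top',(468.5,273),(471,377))
T('wide top',(592,354),(381,584))
T('blue top',(472,359),(350,384))
T('yellow1',(428,229),(515,328));T('yellow2',(521,291),(462,448))
T('flap corner low-left(top)/left side',(188,432),(242,97))
T('flap corner far',(247,229),(441,101))
T('rim front far outer corner',(367,279),(436,249))
T('rim front near corner',(322,452),(236,243))
for t in('top','side'):print(t,np.load(f'pics/{t}.npz')['C'])
a=cv2.imread('pics/top.png');b=cv2.imread('pics/side.png')
c1=cv2.resize(a[130:260,250:410],(800,600)[0:1]*0 or (640,520),interpolation=cv2.INTER_CUBIC)
c2=cv2.resize(a[135:300,110:245],None,fx=3.5,fy=3.5,interpolation=cv2.INTER_CUBIC)
c2=cv2.resize(a[140:295,115:240],None,fx=3.6,fy=3.6,interpolation=cv2.INTER_CUBIC) # 450x558
c1=cv2.resize(a[140:250,255:400],None,fx=2.4,fy=2.4,interpolation=cv2.INTER_CUBIC) #348x264
c3=cv2.resize(b[190:325,200:350],None,fx=2.1,fy=2.1,interpolation=cv2.INTER_CUBIC)#315x283
o=np.zeros((560,800,3),np.uint8);o[:558,:450]=c2;o[:264,452:800]=c1;o[270:270+c3.shape[0],452:452+c3.shape[1]]=c3[:290]
cv2.imwrite('pics/crop1.png',o)
```

```text
tin top [ 0.628 -0.146  0.041] [0.001 0.001]
wide top [ 0.489 -0.366  0.026] [0. 0.]
blue top [ 0.475 -0.149  0.062] [0.001 0.001]
yellow1 [ 0.707 -0.074  0.04 ] [0. 0.]
yellow2 [ 0.597 -0.24   0.039] [0. 0.]
flap corner low-left(top)/left side [0.358 0.259 0.239] [0.001 0.001]
flap corner far [0.644 0.197 0.239] [0.003 0.003]
rim front far outer corner [0.607 0.03  0.104] [0.007 0.007]
rim front near corner [0.325 0.096 0.098] [0.005 0.005]
top [[ 0.016 -0.987  0.16   0.406]
 [-1.    -0.019 -0.013 -0.011]
 [ 0.015 -0.16  -0.987  1.02 ]
 [ 0.     0.     0.     1.   ]]
side [[ 0.991 -0.108  0.082  0.498]
 [-0.135 -0.716  0.685 -0.536]
 [-0.016 -0.69  -0.724  0.618]
 [ 0.     0.     0.     1.   ]]
```

View pics/crop1.png

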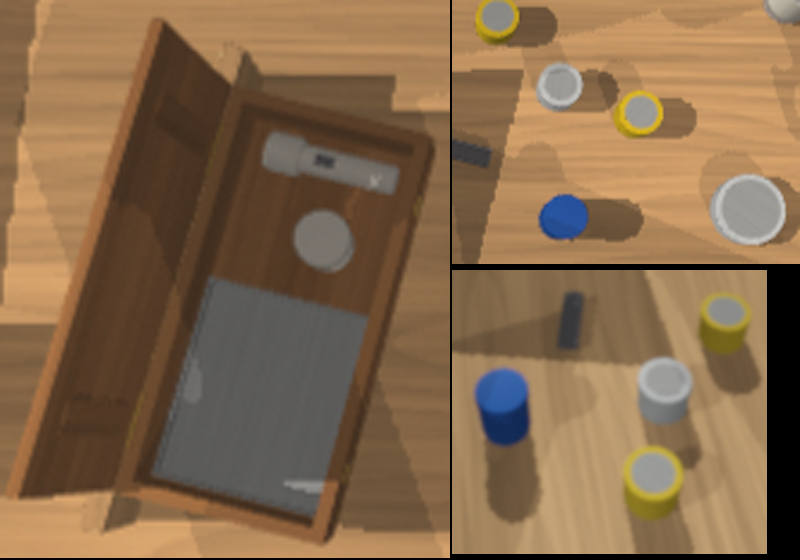

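The crop confirms it: the narrow silver tin sits at crop (559,86), between the two yellow look-alikes and much smaller than the wide tin. The tray's corners are at crop (210,277), (368,317), (318,520) and (152,473), and the front rim corners at (434,138) and (328,540).

Run:
```python
from h import *
np.set_printoptions(precision=4,suppress=True)
c=lambda u,v,h:onz('top',115+u/3.6,140+v/3.6,h)
A=c(434,140,.09);B=c(328,543,.09);print('rim front far,near',A,B,np.linalg.norm(A-B))
D=c(125,487,.09);E_=c(236,92,.09);print('rim back near, far',D,E_,np.linalg.norm(B-D),np.linalg.norm(E_-D),np.linalg.norm(A-E_))
x=(A-B);x/=np.linalg.norm(x);y=np.array([-x[1],x[0],0]);print('yaw',np.arctan2(x[1],x[0]))
ctr=(A+B)/2+y*.075;print('box c from front',ctr,'all4',(A+B+D+E_)/4)
t=ctr-x*.062;t[2]=.032;print('tray',t)
for h in (.032,.046):print(h,[c(*p,h)[:2] for p in((210,277),(368,317),(318,520),(152,473))],np.mean([c(*p,h) for p in((210,277),(368,317),(318,520),(152,473))],0))
print('tray proj crop',[(np.array(proj('top',t))-[115,140])*3.6])
h=ctr+y*.075
print('hinge mid',h,'x',x,'y',y)
fe=(np.array([.358,.259,.239])+[.644,.197,.239])/2;print('flap mid',fe,'rel box', (fe-h)@y,fe[2]-.09)
```

```text
rim front far,near [0.6018 0.0294 0.09  ] [0.3157 0.0955 0.09  ] 0.2936889341727186
rim back near, far [0.3514 0.2378 0.09  ] [0.6348 0.1748 0.09  ] 0.1466864900151334 0.2903003820443564 0.14912188256945647
yaw -0.22717779715178826
box c from front [0.4756 0.1355 0.09  ] all4 [0.4759 0.1344 0.09  ]
tray [0.4152 0.1495 0.032 ]
0.032 [array([0.5047, 0.199 ]), array([0.4765, 0.0783]), array([0.3264, 0.1102]), array([0.3584, 0.2341])] [0.4165 0.1554 0.032 ]
0.046 [array([0.5033, 0.196 ]), array([0.4755, 0.0771]), array([0.3275, 0.1084]), array([0.3591, 0.2306])] [0.4163 0.153  0.046 ]
tray proj crop [array([270.0261, 397.3395])]
hinge mid [0.4925 0.2086 0.09  ] x [ 0.9743 -0.2252 -0.    ] y [0.2252 0.9743 0.    ]
flap mid [0.501 0.228 0.239] rel box 0.020822972594869354 0.149
```

```bash
python3 -m handwheel '[{"ay":-0.154},{"ay":-0.154},{"ay":-0.154},{"ay":-0.154},{"ay":-0.154},{"ay":-0.154}]' 0 30
python3 -m handwheel '[{"tx":-4.5,"ty":0.67,"tz":2.0},{"tx":-4.5,"ty":0.67,"tz":2.0},{"tx":-4.5,"ty":0.67,"tz":2.0},{"tx":-4.5,"ty":0.67,"tz":2.0},{"tx":-4.5,"ty":0.67,"tz":2.0},{"tx":-4.5,"ty":0.67,"tz":2.0},{"tx":-4.5,"ty":0.67,"tz":2.0},{"tx":-4.5,"ty":0.67,"tz":2.0},{"tx":-4.5,"ty":0.67,"tz":2.0},{"tx":-4.5,"ty":0.67,"tz":2.0},{"tx":-4.5,"ty":0.67,"tz":2.0},{"tx":-4.5,"ty":0.67,"tz":2.0}]'
python3 -m handwheel '[{},{}]'
python3 - <<'E'
from h import *
np.set_printoptions(precision=4,suppress=True)
snap('wrist','w1');s=env.state();print(s['tool_rot'],s['tcp_pos'],s['joint_positions'])
print(proj('w1',[.628,-.146,.04]),proj('w1',[.628,-.146,0]))
cv2.imwrite('pics/w1_b.png',cv2.resize(cv2.imread('pics/w1.png'),(800,600)))
E
```

```text
[[-0.914  -0.0003  0.4057]
 [-0.4057  0.0008 -0.914 ]
 [-0.     -1.     -0.0009]] [ 0.2738 -0.6168  0.2307] [-1.1908  0.1164  1.4421  0.      1.584  -0.0378]
(np.float64(-140.3336888400558), np.float64(-520.3165634789378)) (np.float64(-75.1331855362497), np.float64(-415.3300100104325))invalid input at $[0]: expected keys tx, ty, tz, ax, ay, az
invalid input at $[0]: expected keys tx, ty, tz, ax, ay, az
invalid input at $[0]: expected keys tx, ty, tz, ax, ay, az
```

View pics/w1_b.png

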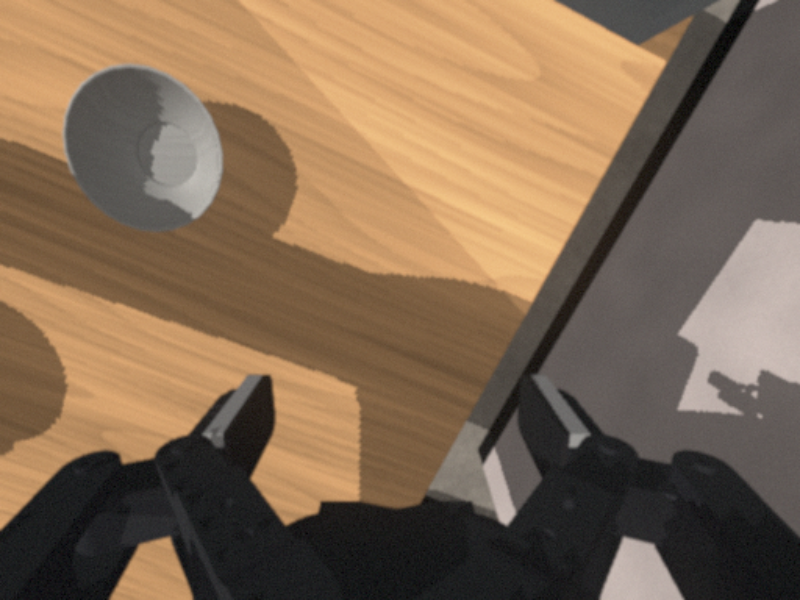

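Nothing moved: every key is required. The picture (the 4th viewed) shows only the bowl at the start pose. Retrying with full rows.

```bash
python3 -m handwheel '[{"tx":0,"ty":0,"tz":0,"ax":0,"ay":-0.154,"az":0},{"tx":0,"ty":0,"tz":0,"ax":0,"ay":-0.154,"az":0},{"tx":0,"ty":0,"tz":0,"ax":0,"ay":-0.154,"az":0},{"tx":0,"ty":0,"tz":0,"ax":0,"ay":-0.154,"az":0},{"tx":0,"ty":0,"tz":0,"ax":0,"ay":-0.154,"az":0},{"tx":0,"ty":0,"tz":0,"ax":0,"ay":-0.154,"az":0}]' 0 30
python3 -m handwheel '[{"tx":-4.5,"ty":0.67,"tz":2.0,"ax":0,"ay":0,"az":0},{"tx":-4.5,"ty":0.67,"tz":2.0,"ax":0,"ay":0,"az":0},{"tx":-4.5,"ty":0.67,"tz":2.0,"ax":0,"ay":0,"az":0},{"tx":-4.5,"ty":0.67,"tz":2.0,"ax":0,"ay":0,"az":0},{"tx":-4.5,"ty":0.67,"tz":2.0,"ax":0,"ay":0,"az":0},{"tx":-4.5,"ty":0.67,"tz":2.0,"ax":0,"ay":0,"az":0},{"tx":-4.5,"ty":0.67,"tz":2.0,"ax":0,"ay":0,"az":0},{"tx":-4.5,"ty":0.67,"tz":2.0,"ax":0,"ay":0,"az":0},{"tx":-4.5,"ty":0.67,"tz":2.0,"ax":0,"ay":0,"az":0},{"tx":-4.5,"ty":0.67,"tz":2.0,"ax":0,"ay":0,"az":0},{"tx":-4.5,"ty":0.67,"tz":2.0,"ax":0,"ay":0,"az":0},{"tx":0,"ty":0,"tz":0,"ax":0,"ay":0,"az":0}]'
python3 - <<'E'
from h import *
np.set_printoptions(precision=4,suppress=True)
snap('wrist','w2');s=env.state();print(s['tool_rot'],s['tcp_pos'],s['joint_positions'])
print(proj('w2',[.628,-.146,.04]),proj('w2',[.628,-.146,0]))
cv2.imwrite('pics/w2_b.png',cv2.resize(cv2.imread('pics/w2.png'),(800,600)))
E
```

```text
time: 0.9
tcp_pos: [0.2738, -0.6169, 0.231]
tool_rot: [[-0.222, -0.0, 0.975], [-0.975, 0.0, -0.222], [-0.0, -1.0, -0.0]]
contact_force: [0.6, -0.1, -2.0]
gripper_width: 0.0852
time: 2.4
tcp_pos: [0.6015, -0.1822, 0.1565]
tool_rot: [[-0.224, -0.001, 0.975], [-0.975, 0.001, -0.224], [-0.001, -1.0, -0.002]]
contact_force: [-0.7, -0.4, -0.6]
gripper_width: 0.085
[[-0.2249 -0.0011  0.9744]
 [-0.9744  0.0003 -0.2249]
 [-0.     -1.     -0.0012]] [ 0.6008 -0.1837  0.1569] [-0.3372  0.0452  1.6376 -0.0001  1.46   -0.1104]
(np.float64(271.7052718977382), np.float64(149.14352891309514)) (np.float64(269.38869611870314), np.float64(144.6809106004117))
```

View pics/w2_b.png

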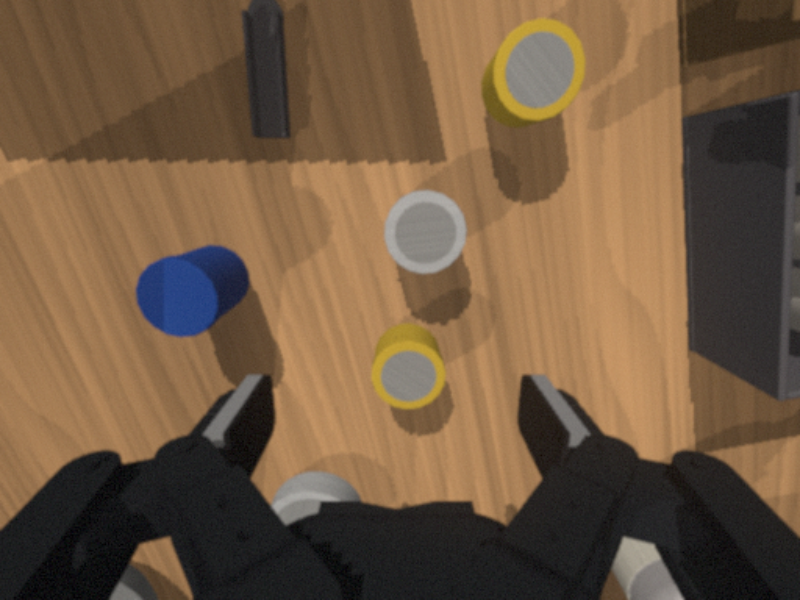

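The wrist view shows the silver tin's lid at (425,232), enlarged. That matches the prediction (424,233), with the yellow ones at (540,70) and (409,375). Descending on it.

```bash
python3 -m handwheel '[{"tx":-2.14,"ty":0,"tz":0.9,"ax":0,"ay":0,"az":0},{"tx":-2.14,"ty":0,"tz":0.9,"ax":0,"ay":0,"az":0},{"tx":0,"ty":2.9,"tz":0,"ax":0,"ay":0,"az":0},{"tx":0,"ty":2.9,"tz":0,"ax":0,"ay":0,"az":0},{"tx":0,"ty":2.9,"tz":0,"ax":0,"ay":0,"az":0},{"tx":0,"ty":2.9,"tz":0,"ax":0,"ay":0,"az":0},{"tx":0,"ty":2.0,"tz":0,"ax":0,"ay":0,"az":0},{"tx":0,"ty":1.0,"tz":0,"ax":0,"ay":0,"az":0},{"tx":0,"ty":0.7,"tz":0,"ax":0,"ay":0,"az":0},{"tx":0,"ty":0,"tz":0,"ax":0,"ay":0,"az":0},{"tx":0,"ty":0,"tz":0,"ax":0,"ay":0,"az":0}]'
```

```text
time: 3.82
tcp_pos: [0.6282, -0.1474, 0.0054]
tool_rot: [[-0.227, 0.001, 0.974], [-0.974, -0.0, -0.227], [0.0, -1.0, 0.001]]
contact_force: [-0.6, -0.1, 0.5]
gripper_width: 0.0854
```

```bash
python3 -m handwheel '[{"tx":0,"ty":0,"tz":0,"ax":0,"ay":0,"az":0},{"tx":0,"ty":0,"tz":0,"ax":0,"ay":0,"az":0},{"tx":0,"ty":0,"tz":0,"ax":0,"ay":0,"az":0},{"tx":0,"ty":0,"tz":0,"ax":0,"ay":0,"az":0},{"tx":0,"ty":0,"tz":0,"ax":0,"ay":0,"az":0},{"tx":0,"ty":0,"tz":0,"ax":0,"ay":0,"az":0},{"tx":0,"ty":0,"tz":0,"ax":0,"ay":0,"az":0},{"tx":0,"ty":0,"tz":0,"ax":0,"ay":0,"az":0}]' 255 35
python3 -m handwheel '[{"tx":0,"ty":-1,"tz":0,"ax":0,"ay":0,"az":0},{"tx":0,"ty":-2,"tz":0,"ax":0,"ay":0,"az":0},{"tx":0,"ty":-3,"tz":0,"ax":0,"ay":0,"az":0},{"tx":0,"ty":-4,"tz":0,"ax":0,"ay":0,"az":0},{"tx":0,"ty":-4,"tz":0,"ax":0,"ay":0,"az":0},{"tx":0,"ty":-2,"tz":0,"ax":0,"ay":0,"az":0},{"tx":0,"ty":-1,"tz":0,"ax":0,"ay":0,"az":0},{"tx":0,"ty":0,"tz":0,"ax":0,"ay":0,"az":0}]'
python3 - <<'E'
from h import *
snap('wrist','w3');cv2.imwrite('pics/w3_b.png',cv2.resize(cv2.imread('pics/w3.png'),(800,600)))
E
```

```text
time: 4.82
tcp_pos: [0.6279, -0.1473, 0.0051]
tool_rot: [[-0.227, 0.001, 0.974], [-0.974, -0.0, -0.227], [0.0, -1.0, 0.001]]
contact_force: [-1.6, -0.1, 7.7]
gripper_width: 0.0492
time: 5.82
tcp_pos: [0.6277, -0.1472, 0.1743]
tool_rot: [[-0.227, -0.0, 0.974], [-0.974, 0.0, -0.227], [-0.0, -1.0, -0.0]]
contact_force: [-0.2, -0.4, -1.9]
gripper_width: 0.0491
```

View pics/w3_b.png

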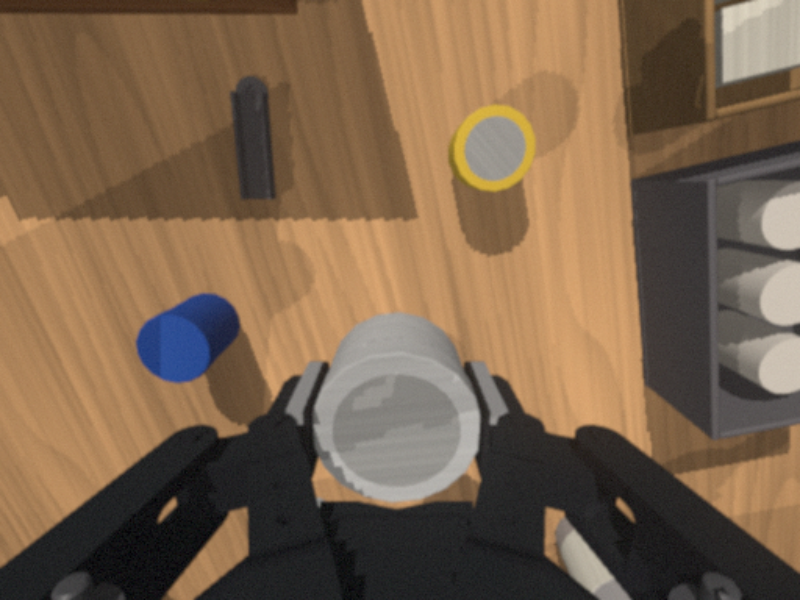

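The tin is held square between the pads, width 49 mm. Moving over the tray.

```bash
python3 -m handwheel '[{"tx":-1.4,"ty":0,"tz":-1.6,"ax":0,"ay":0,"az":0},{"tx":-2.8,"ty":0,"tz":-3.2,"ax":0,"ay":0,"az":0},{"tx":-3.3,"ty":0,"tz":-3.6,"ax":0,"ay":0,"az":0},{"tx":-3.3,"ty":0,"tz":-3.6,"ax":0,"ay":0,"az":0},{"tx":-3.3,"ty":0,"tz":-3.6,"ax":0,"ay":0,"az":0},{"tx":-3.3,"ty":0,"tz":-3.7,"ax":0,"ay":0,"az":0},{"tx":-3.0,"ty":0,"tz":-3.5,"ax":0,"ay":0,"az":0},{"tx":-2.6,"ty":0,"tz":-3.1,"ax":0,"ay":0,"az":0},{"tx":-1.4,"ty":0,"tz":-1.5,"ax":0,"ay":0,"az":0},{"tx":0,"ty":0,"tz":0,"ax":0,"ay":0,"az":0},{"tx":0,"ty":0,"tz":0,"ax":0,"ay":0,"az":0}]'
python3 - <<'E'
from h import *
s=env.state();snap('wrist','w4');cv2.imwrite('pics/w4_b.png',cv2.resize(cv2.imread('pics/w4.png'),(800,600)))
print(s['tcp_pos'],s['gripper_width'])
k=1.5625
x=np.array([.9743,-.2252,0]);y=np.array([.2252,.9743,0]);t=np.array([.416,.152,.032])
for a,b in((73,61),(-73,61),(73,-61),(-73,-61)):print('tray',a,b,np.round(np.array(proj('w4',t+x*a/1e3+y*b/1e3))*k))
for a in(-88,212):print('hinge rim',a,np.round(np.array(proj('w4',t+x*a/1e3+y*.075+[0,0,.058]))*k))
E
```

```text
time: 7.25
tcp_pos: [0.4161, 0.1523, 0.1741]
tool_rot: [[-0.227, -0.0, 0.974], [-0.974, -0.0, -0.227], [0.0, -1.0, -0.0]]
contact_force: [0.2, 0.6, -1.0]
gripper_width: 0.0491
[0.41609837 0.15233574 0.17409277] 0.04910465757431532
tray 73 61 [505. 199.]
tray -73 61 [286. 199.]
tray 73 -61 [493. 366.]
tray -73 -61 [298. 367.]
hinge rim -88 [227. 176.]
hinge rim 212 [802. 176.]
```

View pics/w4_b.png

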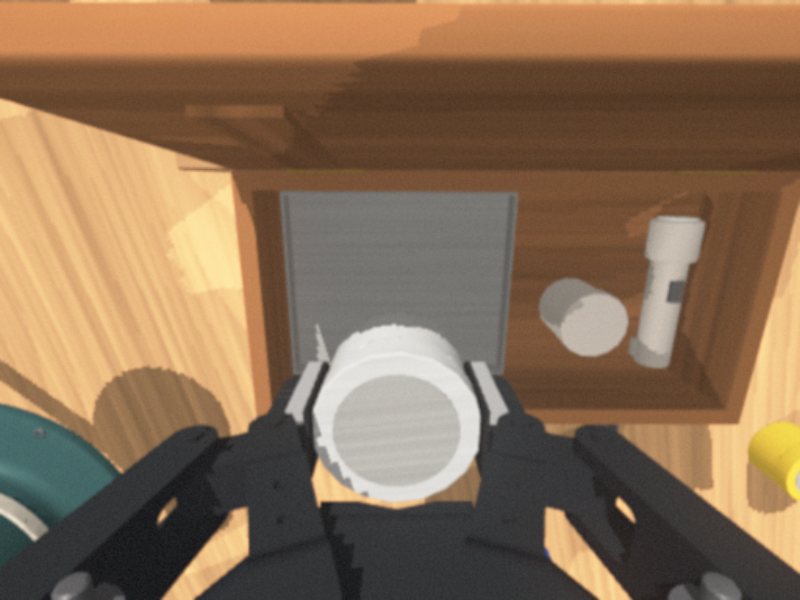

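Tray edges are at about (287..510, 193), predicted (286..505, 199), so the aim is good to 2–3 mm. Before descending next to the flap I'll check how far the camera stands out.

Run:
```python
from h import *
print(np.round(env.get_image('wrist')['T_tool_cam'],3))
```

```text
[[-0.     0.958  0.286 -0.073]
 [ 0.    -0.286  0.958 -0.143]
 [ 1.     0.    -0.     0.   ]
 [ 0.     0.     0.     1.   ]]
```

Camera is 73 mm out towards the flap, so I'll place the tin 2 cm in front of the tray's middle for clearance.

```bash
python3 -m handwheel '[{"tx":1,"ty":0,"tz":0.1,"ax":0,"ay":0,"az":0},{"tx":1,"ty":1,"tz":0.1,"ax":0,"ay":0,"az":0},{"tx":0,"ty":2.5,"tz":0,"ax":0,"ay":0,"az":0},{"tx":0,"ty":3,"tz":0,"ax":0,"ay":0,"az":0},{"tx":0,"ty":3,"tz":0,"ax":0,"ay":0,"az":0},{"tx":0,"ty":2,"tz":0,"ax":0,"ay":0,"az":0},{"tx":0,"ty":1,"tz":0,"ax":0,"ay":0,"az":0},{"tx":0,"ty":0.6,"tz":0,"ax":0,"ay":0,"az":0},{"tx":0,"ty":0,"tz":0,"ax":0,"ay":0,"az":0},{"tx":0,"ty":0,"tz":0,"ax":0,"ay":0,"az":0}]'
python3 -m handwheel '[{"tx":0,"ty":0.2,"tz":0,"ax":0,"ay":0,"az":0},{"tx":0,"ty":0,"tz":0,"ax":0,"ay":0,"az":0},{"tx":0,"ty":0,"tz":0,"ax":0,"ay":0,"az":0}]'
python3 -m handwheel '[{"tx":0,"ty":0.2,"tz":0,"ax":0,"ay":0,"az":0},{"tx":0,"ty":0,"tz":0,"ax":0,"ay":0,"az":0},{"tx":0,"ty":0,"tz":0,"ax":0,"ay":0,"az":0}]'
```

```text
time: 8.6
tcp_pos: [0.414, 0.1327, 0.0443]
tool_rot: [[-0.227, 0.001, 0.974], [-0.974, 0.0, -0.227], [-0.0, -1.0, 0.001]]
contact_force: [-0.0, 0.1, -0.5]
gripper_width: 0.0489
time: 8.98
tcp_pos: [0.4137, 0.1327, 0.0417]
tool_rot: [[-0.227, 0.0, 0.974], [-0.974, 0.0, -0.227], [-0.0, -1.0, 0.0]]
contact_force: [0.5, -0.3, -0.3]
gripper_width: 0.0492
time: 9.35
tcp_pos: [0.4137, 0.1327, 0.0396]
tool_rot: [[-0.227, -0.0, 0.974], [-0.974, 0.0, -0.227], [0.0, -1.0, -0.0]]
contact_force: [-0.6, -0.6, -0.5]
gripper_width: 0.0495
```

```bash
python3 -m handwheel '[{"tx":0,"ty":0.15,"tz":0,"ax":0,"ay":0,"az":0},{"tx":0,"ty":0,"tz":0,"ax":0,"ay":0,"az":0},{"tx":0,"ty":0,"tz":0,"ax":0,"ay":0,"az":0}]'
python3 -m handwheel '[{"tx":0,"ty":0.1,"tz":0,"ax":0,"ay":0,"az":0},{"tx":0,"ty":0,"tz":0,"ax":0,"ay":0,"az":0},{"tx":0,"ty":0,"tz":0,"ax":0,"ay":0,"az":0}]'
```

```text
time: 9.72
tcp_pos: [0.4137, 0.1327, 0.0381]
tool_rot: [[-0.227, -0.0, 0.974], [-0.974, 0.0, -0.227], [0.0, -1.0, -0.0]]
contact_force: [0.1, -0.5, -1.0]
gripper_width: 0.0492
time: 10.1
tcp_pos: [0.4138, 0.1327, 0.0373]
tool_rot: [[-0.227, 0.0, 0.974], [-0.974, 0.0, -0.227], [-0.0, -1.0, 0.0]]
contact_force: [-1.5, -1.0, 3.1]
gripper_width: 0.0496
```

Contact at z = 0.037, as expected. Releasing and rising.

```bash
python3 -m handwheel '[{"tx":0,"ty":0,"tz":0,"ax":0,"ay":0,"az":0},{"tx":0,"ty":0,"tz":0,"ax":0,"ay":0,"az":0},{"tx":0,"ty":0,"tz":0,"ax":0,"ay":0,"az":0},{"tx":0,"ty":0,"tz":0,"ax":0,"ay":0,"az":0},{"tx":0,"ty":0,"tz":0,"ax":0,"ay":0,"az":0},{"tx":0,"ty":0,"tz":0,"ax":0,"ay":0,"az":0}]' 0
python3 -m handwheel '[{"tx":0,"ty":-1,"tz":0,"ax":0,"ay":0,"az":0},{"tx":0,"ty":-2,"tz":0,"ax":0,"ay":0,"az":0},{"tx":0,"ty":-4,"tz":0,"ax":0,"ay":0,"az":0},{"tx":0,"ty":-5,"tz":0,"ax":0,"ay":0,"az":0},{"tx":0,"ty":-5,"tz":0,"ax":0,"ay":0,"az":0},{"tx":0,"ty":-5,"tz":0,"ax":0,"ay":0,"az":0},{"tx":0,"ty":-3,"tz":0,"ax":0,"ay":0,"az":0},{"tx":0,"ty":-1,"tz":0,"ax":0,"ay":0,"az":0},{"tx":0,"ty":0,"tz":0,"ax":0,"ay":0,"az":0}]' 255
python3 - <<'E'
from h import *
s=env.state();snap('wrist','w5');snap('side','side5')
cv2.imwrite('pics/w5_b.png',np.hstack([cv2.resize(cv2.imread('pics/w5.png')[:,:],(400,300)),cv2.resize(cv2.imread('pics/side5.png')[40:200,130:310],(400,300),interpolation=cv2.INTER_CUBIC)]))
print(s['tcp_pos'],s['gripper_width'])
E
```

```text
time: 10.85
tcp_pos: [0.4137, 0.1327, 0.0371]
tool_rot: [[-0.227, -0.0, 0.974], [-0.974, 0.0, -0.227], [0.0, -1.0, -0.0]]
contact_force: [0.5, 0.8, -0.2]
gripper_width: 0.0855
time: 11.98
tcp_pos: [0.4137, 0.1327, 0.2969]
tool_rot: [[-0.227, 0.0, 0.974], [-0.974, 0.0, -0.227], [-0.0, -1.0, 0.0]]
contact_force: [0.6, -0.2, -0.7]
gripper_width: -0.0001
[0.41365241 0.13266669 0.29689671] -5.551483208974547e-05
```

View pics/w5_b.png

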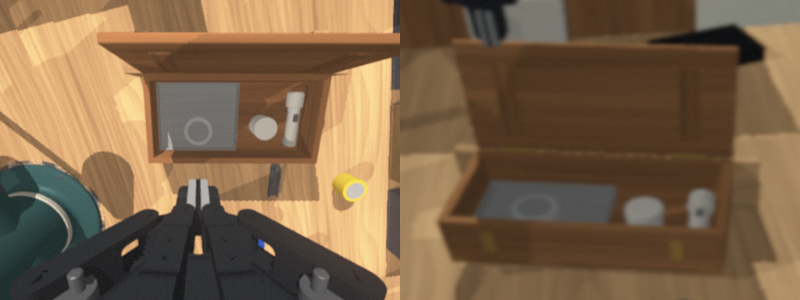

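The tray shows a faint ring at wrist (198,131), side crop (535,207), grey on grey. I'll look closer to make sure the tin is upright.

Run:
```python
from h import *
p=np.array([.4137,.1327,.032])
for t in('w5','side5'):
  for h in(0,.04):print(t,h,np.round(proj(t,p+[0,0,h]),1), np.round(proj(t,p+[.025,0,h]),1))
a=cv2.imread('pics/w5.png')[100:215,190:330];b=cv2.imread('pics/side5.png')[120:190,140:240]
f=lambda x:cv2.convertScaleAbs(cv2.resize(x,(400,330),interpolation=cv2.INTER_CUBIC),alpha=1.5)
cv2.imwrite('pics/w5_c.png',np.hstack([f(a),f(b)]))
```

```text
w5 0 [253.3 164. ] [269.1 160.3]
w5 0.04 [253.3 169. ] [270.7 165. ]
side5 0 [192.5 162.7] [202.5 161.7]
side5 0.04 [190.  150.4] [200.4 149.4]
```

View pics/w5_c.png

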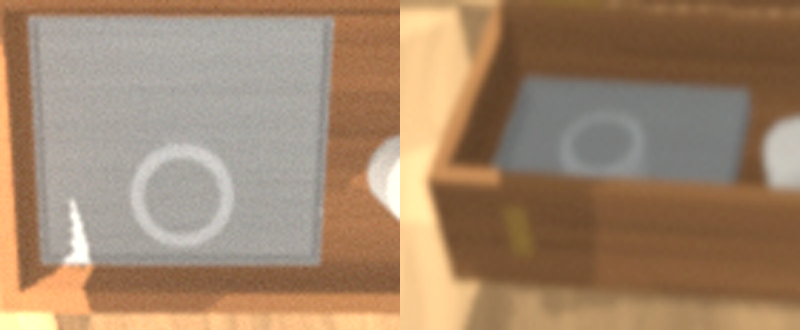

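The lid rim's centre at side pixel (190.8,150.1) matches the predicted lid at z = 0.072 (190,150.4). The tin stands upright in the tray and is released. Now going over behind the flap with the fingers shut.

```bash
python3 -m handwheel '[{"tx":-1.5,"ty":0,"tz":0.5,"ax":0,"ay":0,"az":0},{"tx":-3,"ty":0,"tz":1,"ax":0,"ay":0,"az":0},{"tx":-4,"ty":0,"tz":1.5,"ax":0,"ay":0,"az":0},{"tx":-4,"ty":0,"tz":1.5,"ax":0,"ay":0,"az":0},{"tx":-3.5,"ty":0,"tz":1,"ax":0,"ay":0,"az":0},{"tx":-2.2,"ty":0.5,"tz":0.5,"ax":0,"ay":0,"az":0},{"tx":0,"ty":2,"tz":0,"ax":0,"ay":0,"az":0},{"tx":0,"ty":3,"tz":0,"ax":0,"ay":0,"az":0},{"tx":0,"ty":2,"tz":0,"ax":0,"ay":0,"az":0},{"tx":0,"ty":1,"tz":0,"ax":0,"ay":0,"az":0},{"tx":0,"ty":0,"tz":0,"ax":0,"ay":0,"az":0}]'
python3 -m handwheel '[{"tx":1,"ty":0,"tz":0,"ax":0,"ay":0,"az":0},{"tx":1,"ty":0,"tz":0,"ax":0,"ay":0,"az":0},{"tx":1,"ty":0,"tz":0,"ax":0,"ay":0,"az":0},{"tx":1,"ty":0,"tz":0,"ax":0,"ay":0,"az":0},{"tx":1,"ty":0,"tz":0,"ax":0,"ay":0,"az":0},{"tx":0.5,"ty":0,"tz":0,"ax":0,"ay":0,"az":0},{"tx":0,"ty":0,"tz":0,"ax":0,"ay":0,"az":0}]'
python3 - <<'E'
from h import *
s=env.state();d=s['tcp_pos']-np.array([.4925,.2086,.09]);print(d@[.9743,-.2252,0],d@[.2252,.9743,0],d[2],s['contact_force'])
E
```

```text
time: 13.45
tcp_pos: [0.5133, 0.2961, 0.2118]
tool_rot: [[-0.227, -0.0, 0.974], [-0.974, -0.0, -0.227], [0.0, -1.0, -0.0]]
contact_force: [-0.2, -0.7, 0.4]
gripper_width: 0.0001
time: 14.32
tcp_pos: [0.501, 0.2425, 0.2123]
tool_rot: [[-0.227, 0.0, 0.974], [-0.974, 0.0, -0.227], [-0.0, -1.0, 0.0]]
contact_force: [0.1, 0.2, 0.2]
gripper_width: -0.0005
0.0006128253642379255 0.034888107189413355 0.12227062931105948 [0.09800612 0.18491055 0.23946738]
```

```bash
python3 -m handwheel '[{"tx":0.8,"ty":-0.1,"tz":0,"ax":0,"ay":0,"az":0},{"tx":1,"ty":-0.1,"tz":0,"ax":0,"ay":0,"az":0},{"tx":1,"ty":0,"tz":0,"ax":0,"ay":0,"az":0},{"tx":1,"ty":0,"tz":0,"ax":0,"ay":0,"az":0},{"tx":1,"ty":0.1,"tz":0,"ax":0,"ay":0,"az":0},{"tx":1.2,"ty":0.3,"tz":0,"ax":0,"ay":0,"az":0},{"tx":1.2,"ty":0.4,"tz":0,"ax":0,"ay":0,"az":0}]'
python3 - <<'E'
from h import *
s=env.state();d=s['tcp_pos']-np.array([.4925,.2086,.09]);print(d@[.2252,.9743,0],d[2],s['contact_force'])
snap('side','side6');cv2.imwrite('pics/side6_b.png',cv2.resize(cv2.imread('pics/side6.png')[20:200,100:340],(800,600),interpolation=cv2.INTER_CUBIC))
E
```

```text
time: 15.2
tcp_pos: [0.4844, 0.1718, 0.2059]
tool_rot: [[-0.227, 0.0, 0.974], [-0.974, 0.0, -0.227], [-0.0, -1.0, 0.0]]
contact_force: [1.4, 3.6, -0.4]
gripper_width: -0.0001
-0.03767077427666821 0.11588618022485772 [ 1.40964735  3.59332877 -0.40075181]
```

View pics/side6_b.png

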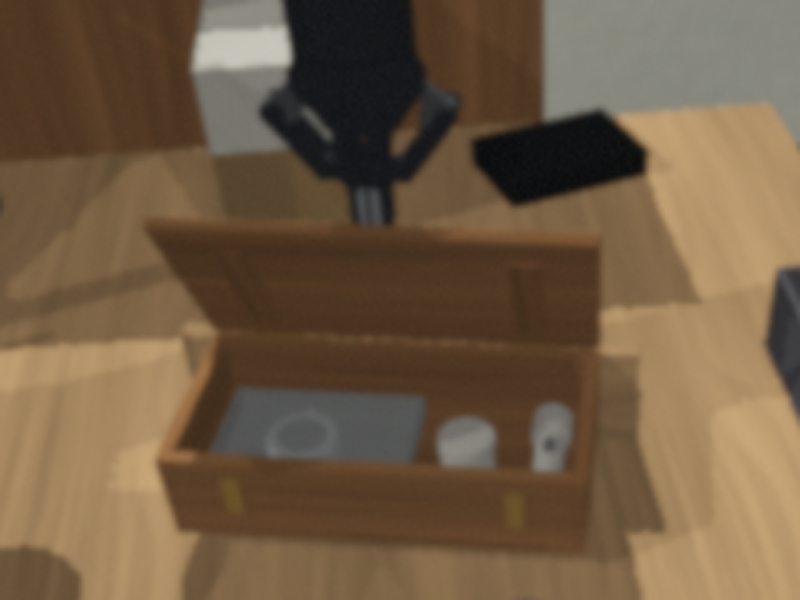

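The flap is following the fingertip at 3.9 N, past upright towards the box. Continuing along the arc.

```bash
python3 -m handwheel '[{"tx":1.1,"ty":0.5,"tz":0,"ax":0,"ay":0,"az":0},{"tx":1.1,"ty":0.7,"tz":0,"ax":0,"ay":0,"az":0},{"tx":1,"ty":0.7,"tz":0,"ax":0,"ay":0,"az":0},{"tx":0.9,"ty":0.9,"tz":0,"ax":0,"ay":0,"az":0},{"tx":0.8,"ty":0.9,"tz":0,"ax":0,"ay":0,"az":0},{"tx":0.8,"ty":1,"tz":0,"ax":0,"ay":0,"az":0},{"tx":0.6,"ty":1.1,"tz":0,"ax":0,"ay":0,"az":0},{"tx":0.5,"ty":1.1,"tz":0,"ax":0,"ay":0,"az":0},{"tx":0,"ty":0,"tz":0,"ax":0,"ay":0,"az":0}]'
python3 - <<'E'
from h import *
s=env.state();d=s['tcp_pos']-np.array([.4925,.2086,.09]);print(d@[.2252,.9743,0],d[2],s['contact_force'])
E
```

```text
time: 16.38
tcp_pos: [0.4687, 0.1061, 0.136]
tool_rot: [[-0.227, -0.002, 0.974], [-0.974, -0.0, -0.227], [0.001, -1.0, -0.001]]
contact_force: [-1.6, -0.1, -0.0]
gripper_width: -0.0
-0.10526855436528886 0.045955884999582336 [-1.55343063 -0.08914396 -0.03888984]
```

```bash
python3 -m handwheel '[{"tx":0.2,"ty":0.6,"tz":0,"ax":0,"ay":0,"az":0},{"tx":0.2,"ty":0.6,"tz":0,"ax":0,"ay":0,"az":0},{"tx":0.2,"ty":0.6,"tz":0,"ax":0,"ay":0,"az":0},{"tx":0.1,"ty":0.5,"tz":0,"ax":0,"ay":0,"az":0},{"tx":0.1,"ty":0.4,"tz":0,"ax":0,"ay":0,"az":0},{"tx":0,"ty":0.4,"tz":0,"ax":0,"ay":0,"az":0},{"tx":0,"ty":0.3,"tz":0,"ax":0,"ay":0,"az":0},{"tx":0,"ty":0,"tz":0,"ax":0,"ay":0,"az":0}]'
python3 -m handwheel '[{"tx":0,"ty":0.15,"tz":0,"ax":0,"ay":0,"az":0},{"tx":0,"ty":0,"tz":0,"ax":0,"ay":0,"az":0},{"tx":0,"ty":0,"tz":0,"ax":0,"ay":0,"az":0}]'
```

```text
time: 17.38
tcp_pos: [0.4672, 0.0986, 0.1028]
tool_rot: [[-0.227, -0.0, 0.974], [-0.974, 0.0, -0.227], [0.0, -1.0, -0.0]]
contact_force: [-0.1, -0.1, 0.1]
gripper_width: 0.0002
time: 17.75
tcp_pos: [0.4673, 0.0987, 0.1016]
tool_rot: [[-0.227, -0.0, 0.974], [-0.974, 0.0, -0.227], [-0.0, -1.0, -0.0]]
contact_force: [-0.8, -0.1, -0.7]
gripper_width: 0.0001
```

```bash
python3 -m handwheel '[{"tx":0,"ty":0.15,"tz":0,"ax":0,"ay":0,"az":0},{"tx":0,"ty":0,"tz":0,"ax":0,"ay":0,"az":0},{"tx":0,"ty":0,"tz":0,"ax":0,"ay":0,"az":0}]'
python3 -m handwheel '[{"tx":0,"ty":0.1,"tz":0,"ax":0,"ay":0,"az":0},{"tx":0,"ty":0,"tz":0,"ax":0,"ay":0,"az":0},{"tx":0,"ty":0,"tz":0,"ax":0,"ay":0,"az":0}]'
```

```text
time: 18.12
tcp_pos: [0.4673, 0.0986, 0.1]
tool_rot: [[-0.227, -0.0, 0.974], [-0.974, 0.0, -0.227], [-0.0, -1.0, -0.0]]
contact_force: [-0.5, -0.0, 0.5]
gripper_width: -0.0
time: 18.5
tcp_pos: [0.4674, 0.0986, 0.0999]
tool_rot: [[-0.227, 0.0, 0.974], [-0.974, 0.0, -0.227], [-0.0, -1.0, 0.0]]
contact_force: [-5.8, -0.2, 10.2]
gripper_width: 0.0
```

Hard stop at z = 0.100 (rim 0.090 plus 0.010 board), 10 N. One small further press, then retract and check.

```bash
python3 -m handwheel '[{"tx":0,"ty":0.08,"tz":0,"ax":0,"ay":0,"az":0},{"tx":0,"ty":0,"tz":0,"ax":0,"ay":0,"az":0},{"tx":0,"ty":0,"tz":0,"ax":0,"ay":0,"az":0}]'
python3 -m handwheel '[{"tx":0,"ty":-0.5,"tz":0,"ax":0,"ay":0,"az":0},{"tx":0,"ty":-2,"tz":0,"ax":0,"ay":0,"az":0},{"tx":0,"ty":-4,"tz":0,"ax":0,"ay":0,"az":0},{"tx":0,"ty":-5,"tz":0,"ax":0,"ay":0,"az":0},{"tx":0,"ty":-5,"tz":0,"ax":0,"ay":0,"az":0},{"tx":0,"ty":-3,"tz":0,"ax":0,"ay":0,"az":0},{"tx":0,"ty":-1,"tz":0,"ax":0,"ay":0,"az":0},{"tx":0,"ty":0,"tz":0,"ax":0,"ay":0,"az":0},{"tx":0,"ty":0,"tz":0,"ax":0,"ay":0,"az":0}]'
python3 - <<'E'
from h import *
snap('side','side7');snap('wrist','w7')
cv2.imwrite('pics/f7.png',np.hstack([cv2.resize(cv2.imread('pics/side7.png')[70:210,120:310],(400,300),interpolation=cv2.INTER_CUBIC),cv2.resize(cv2.imread('pics/w7.png'),(400,300))]))
hm=np.array([.4925,.2086,.09]);x=np.array([.9743,-.2252,0]);y=np.array([.2252,.9743,0])
for s in(-.15,.15):
  q=np.array(proj('side7',hm+x*s-y*.15+[0,0,.01]));print((q-[120,70])*[400/190,300/140])
  print(np.array(proj('w7',hm+x*s-y*.15+[0,0,.01]))*400/512)
E
```

```text
time: 18.88
tcp_pos: [0.4675, 0.0986, 0.0998]
tool_rot: [[-0.227, 0.001, 0.974], [-0.974, 0.0, -0.227], [-0.0, -1.0, 0.001]]
contact_force: [-10.1, -2.1, 19.3]
gripper_width: -0.0001
time: 20.0
tcp_pos: [0.4671, 0.0986, 0.3019]
tool_rot: [[-0.227, -0.002, 0.974], [-0.974, -0.0, -0.227], [0.001, -1.0, -0.002]]
contact_force: [0.2, 0.3, -0.3]
gripper_width: 0.0001
[ 48.94642906 183.52926121]
[111.99647626 155.62584204]
[327.02935512 197.72902561]
[284.39670166 155.49245957]
```

View pics/f7.png

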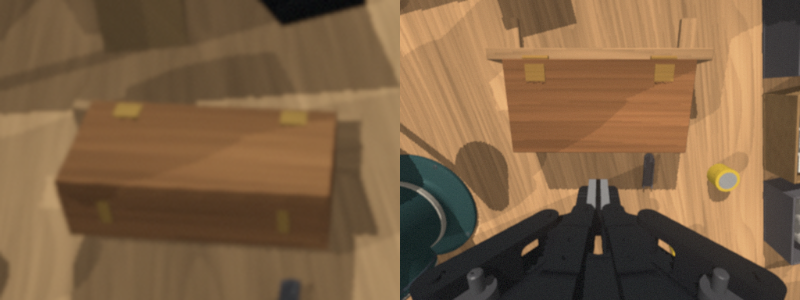

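The picture shows the board flat on the box. Its front corners are at side (58,182) and (331,197), predicted (49,184) and (327,198) for fully shut. In the wrist view they are at (113,152) and (285,152), predicted (112,156) and (284,155). The robot is clear of everything.

```bash
python3 -c "
from workcell import env
print(env.finish_job())"
```

```text
the job is handed in; nothing more can be done
None
```

I set the narrow aluminium tin upright in the steel tray, let go of it, then pushed the flap over from behind and pressed it shut. I handed the job in about 20 s into the 58 s allowed.

- **Tin:** it touched the tray floor with about 3 N before I released it. Afterwards the lid rim appeared where an upright tin's lid should be, within 1 px in the side view. I set it 2 cm in front of the tray's middle so the wrist camera would clear the flap.
- **Flap:** pressing ended on a hard stop at z = 0.100 m, as expected for fully shut, with about 22 N at the wrist. After I backed off, the flap's front corners matched the shut position to a few pixels. The worst was about 9 px in the enlarged side crop, at the near corner.
- **End state:** the gripper was about 20 cm above the box, with no contact force reading. The yellow look-alikes were not touched.

My first move was refused because the rows lacked some keys. Nothing moved, and it only cost one picture; I viewed 11 in all. I could not see the tin after the flap closed.

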